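Fetch the V-block from the tilt-out bin and set it at the drill stand's fence

ROBOT

A 6-joint arm with a two-finger parallel gripper is mounted at the origin on the work surface. World frame = base frame: x ahead of the robot, y to its left, z up, the work surface at z = 0. Lengths are in mm, angles in rad, forces in N, time in s.
With the tool pointing down it reaches from about 350 to 925 mm from the base axis. Payload 6.4 kg.
Tool frame: the origin (TCP) lies where the fingers leave the gripper's body, on its centre line; the fingertips stand env.tcp_to_tips ahead of it and the grasp point (between the pads) lies 54 mm ahead of it (env.tcp_to_tips is the distance from the TCP to the fingertips, in mm); z points along the fingers, y is the line along which they close (so a half turn about z gives the same grasp; the last joint's range is limited). The gripper opens to 85 mm and grips with 20 to 120 N. Pads are 22 mm wide; open, the fingers measure 114 mm over their backs; the gripper's body (76 mm by 85 mm) begins 54 mm behind the grasp point. The pads swing forward as they close: fully open they stand 13 mm farther back than shut.
Start: joints at [-1.428, 0.245, 1.558, -0, 1.339, -0.174], TCP at [202.498, -617.664, 303.89] pointing down, gripper open.
Joint ranges: [-3.13, 3.13], [-1.02, 2.26], [0.13, 2.54], [-0.95, 4.09], [0.21, 2.88], [-2.74, 2.74]. Speed limits (rad/s): [2.57, 2.57, 3.14, 3.14, 3.14, 3.14].

INTERFACE

Orientations are given as a rotation vector (axis times angle).
In Python, from cell import env gives the robot as it stands.
- The arm moves only by the shell command python3 drive.py [FORCE], which reads ROWS from standard input. ROWS is one flat JSON list of numbers that holds 1 to 20 rows one after another, with no inner brackets; each row has 7 numbers: a rotation vector rx, ry, rz in rad, then dx, dy, dz in mm, then the finger opening in mm; each row shifts and turns the commanded pose from where the row before left it, along the tool's axes as they then stand; what a row does not reach is not made up. A row lasts 1/8 s, in which the tool goes at most 62.5 mm and 0.188 rad, less where a joint would pass 70% of its speed; a pose out of reach is approached as far as the arm can. The fingers move at their own pace and stop on an object; FORCE is the grip in N (left out, the last holds). Time passes only in rows, so rows that do not move let the fingers close. It prints the time, the measured TCP pose, the force, the opening and the grip force at its end. Input that does not fit is refused with a message, and nothing moves.
- env.get_obs(): the state, without advancing time (a new reading comes with each control period).
- env.capture(name): name is "side" or "top"; returns the picture (420x560x3 uint8, red, green, blue); there is no depth.
- env.get_calibration(name): a dict with "K" (3x3 intrinsics, pixels), "k1" (the pictures are not rectified: a ray, as slopes to the right and down, at radius r is drawn at 1 + k1 r^2 times it, then the intrinsics apply), "world_from_camera" (4x4, takes a point from camera to world coordinates). Camera axes: x right, y down, z forward; pixel columns grow to the right and rows downward; lengths in mm; the calibration is good to about 2 mm. A picture is of the moment at which its call begins. get_calibration takes no time and is no camera call.
- env.sign_off(): hands the job in; it is judged then, once.
The state is a dict: "time_s": time; "joints": joint angles; "qvel": joint speeds; "joint_torque": joint torques, N m; "position": TCP position; "tcp_rot": TCP orientation; "ft_force": force on the tool from outside, world axes, zero at the start; "moment": the same for the moment, N m; "grip_width": finger opening in mm; "grasp_force": force on a finger pad.
Only numpy, scipy, OpenCV 4.12 (cv2) and the standard library are available. Lean on these libraries where they do the work, as an engineer would, in place of code of your own. Each camera call takes 0.05 s, during which the arm holds its last target. There are 200 camera calls.

TASK

Tilt out the bin that holds the aluminium block with the V-groove by tipping its front well forward towards the robot, take the V-block out, and stand it groove up on the drill stand's plate, flat against the fence and at the middle of the fence's length, groove running along the fence. Push the bin fully home again and let go. Keep the other bin shut with its plain block inside, and do not disturb the jar, the can or the screwdriver.

Things in the scene. Friction and masses are not known exactly. Their poses are not given: they have to be found in the camera images.
- cabinet: Fixed plywood cabinet, 137 deep (x), 342 wide (y), 145 high, with two tilt-out bins. Origin: middle of its front foot; x points into it, away from the robot, y left. Bins centred at y = +84 (left) and -84 (right) pivot about y lines at x 0, z 20. 6 mm cheeks at y 0 and +-168: 70 high, 145 from x 45 back. Two 10 mm rods run across at z 140, x 60 and 95; the slot before them is open above.
- bin_left (a joint): Tilt of the left (+y) off-white bin about its bottom front pivot, rad: 0 = home (front upright; starts 0 to 0.04), grows as its top tips towards the robot, stop at 0.85. Stiff hinge: 1 to 4 N at the top edge moves it; it stays where left when tilted over 0.5, may fall home from less. Can be hooked behind the front panel's top edge through the slot, 47 mm from panel to rod.
- bin_right (a joint): The same for the right (-y) bin, which is built alike: front panel 8 thick, 120 high (top edge 140 above the table when home), a 7 mm bead along the outside of its top edge; 150 wide inside (158 outside), floor 5 thick from the panel back to 115; back wall (5 thick) and side walls (4 thick) 50 high.
- left_lip (a point): Middle of the left bin's front panel's top edge, mid-thickness: 120 from the pivot along the panel, 4 behind the panel's outer face. Moves with the bin; axes are the bin's: z up along the panel, x into the bin. The pivot lies at the foot of the panel's outer face.
- right_lip (a point): The same for the right bin.
- vblock: Loose aluminium V-block, 44 (x) x 50 (y) x 32 (z), 0.11 to 0.22 kg, with a V-groove along y in its top (+z) face. Origin: middle of its underside. Starts groove up on the floor of either bin, its y within 0.2 rad of the cabinet's y, within 12 mm of the bin's mid-width and 36 to 62 behind the pivot; may slide down against the front panel as the bin tilts.
- plain_block: Loose plain aluminium block without groove, 44 x 50 x 32, origin in the middle of its underside. It lies in the other bin and is to stay there.
- stand: Fixed drill stand, on the other side of the robot's middle from the cabinet: plate 190 (x) x 200 (y from -85 to 115) x 20 thick; origin on the table, x away from the robot, y left. A fence 100 long (y -50 to 50), 15 high above the plate, has its near face at x 40. A column (radius 11, collar 20), 200 high, rises at x 0, y 95; a clamp knob sticks out to +y at z 155.
- fence_spot (a point): Point on the plate's top (20 above the table), 22 mm in front of the fence's near face at the middle of its length: where the middle of the V-block's underside belongs. Axes as the stand's: y along the fence, x towards it.
- jar: Loose jar, 56 across, 85 high, standing on the table near the robot; origin under its middle. Leave it alone.
- can: Loose can, 66 across, 80 high, standing behind the drill stand; origin under its middle. Leave it alone.
- screwdriver: Loose screwdriver about 190 long, lying along its own x in front of the drill stand. Leave it alone.

How it is judged (in metres and radians):
On the way:
1. the bin that holds the V-block is tilted well out (over 0.6 rad), with the block still in it (((value of joint bin_left above 0.6 rad and y of vblock in the frame of cabinet above 0 m and x of vblock in the frame of cabinet between -0.09 and 0.12 m and z of vblock in the frame of cabinet below 0.12 m) or (value of joint bin_right above 0.6 rad and y of vblock in the frame of cabinet below 0 m and x of vblock in the frame of cabinet between -0.09 and 0.12 m and z of vblock in the frame of cabinet below 0.12 m))), for 0.2 s.
At the end, for the whole second after the job is handed in: The V-block rests groove up on the stand's plate within 4 mm of touching the fence, within 0.06 rad of square to it, within 22 mm of the middle of the fence; both bins are home (within 0.07 rad) and the plain block is still in its bin (x of vblock in the frame of fence_spot between -0.004 and 0.004 m and y of vblock in the frame of fence_spot between -0.022 and 0.022 m and z of vblock in the frame of fence_spot between -0.004 and 0.004 m and angle between vblock's own z axis and vertical below 0.06 rad and angle between the y axis of vblock and the y axis of fence_spot, either way round below 0.06 rad and linear speed of vblock below 0.01 m/s and value of joint each of bin_left, bin_right below 0.07 rad and x of plain_block in the frame of cabinet between 0 and 0.12 m and z of plain_block in the frame of cabinet below 0.06 m).
It fails at once if the bin with the plain block is tilted out ((value of joint bin_left above 0.25 rad and y of plain_block in the frame of cabinet above 0 m) or (value of joint bin_right above 0.25 rad and y of plain_block in the frame of cabinet below 0 m)).
It fails at once if the jar, can or screwdriver is shoved over 30 mm or knocked over (distance of any of jar, can, screwdriver from where it was at the start of the episode above 0.03 m or angle between any of jar, can's own z axis and vertical above 0.5 rad).
It also fails if it takes over 72 s, if anything falls off the work surface, if the arm or the gripper's body presses on something with over 40 N, if the wrist force passes 120 N, or if a joint passes its speed limit or range.

## Working session

There is one attempt and no reset: what is moved stays moved. The work goes in short steps, Python scripts to look and compute and a shell command to move; the robot and the scene stay as the last step left them, time stands still between calls to the robot, and variables do not carry over. Pictures are saved under pics/ and viewed, at most 10 in all, crops included, and the job is handed in when it is done.

```bash
ls; mkdir -p pics
cat > h.py <<'E'
import numpy as np, cv2
from cell import env
from scipy.spatial.transform import Rotation as R
def snap(n,f):
    im=env.capture(n); cv2.imwrite('pics/'+f,im[:,:,::-1]); return im
def ray(n,u,v):
    c=env.get_calibration(n);K=np.array(c['K']);T=np.array(c['world_from_camera']);k=c['k1']
    d=np.array([(u-K[0,2])/K[0,0],(v-K[1,2])/K[1,1]]);s=d.copy()
    for _ in range(20): s=d/(1+k*(s@s))
    return T[:3,3],T[:3,:3]@np.array([s[0],s[1],1])
def onz(n,u,v,z):
    o,d=ray(n,u,v);return o+d*(z-o[2])/d[2]
def proj(n,p):
    c=env.get_calibration(n);K=np.array(c['K']);T=np.array(c['world_from_camera'])
    q=T[:3,:3].T@(np.array(p)-T[:3,3]);s=q[:2]/q[2];s=s*(1+c['k1']*(s@s))
    return K[0,0]*s[0]+K[0,2],K[1,1]*s[1]+K[1,2]
E
python3 - <<'E'
from h import *
snap('top','t0.png');snap('side','s0.png')
print(env.tcp_to_tips,env.get_obs())
for n in('top','side'):print(np.round(env.get_calibration(n)['world_from_camera'],2),env.get_calibration(n)['K'])
E
```

```text
cell.py
drive.py
pics
72.6 {'time_s': 0.1, 'joints': array([-1.42810836e+00,  2.45784558e-01,  1.55892139e+00, -8.95987595e-06,
        1.33868222e+00, -1.74091821e-01]), 'qvel': array([-0.00132598, -0.002493  , -0.00076326, -0.00015432, -0.00067589,
        0.00129938]), 'joint_torque': array([-2.04451808e-04, -4.30669999e+01, -3.27130079e+01, -1.17658824e-04,
        2.84167167e-03,  4.98141262e-06]), 'position': array([ 202.43424901, -617.27091481,  302.8488577 ]), 'tcp_rot': array([-3.10049437e+00, -4.95238582e-01, -3.05742569e-05]), 'ft_force': array([-0.33075982,  0.24103701,  0.24918427]), 'moment': array([ 0.02413726,  0.01554747, -0.02134151]), 'grasp_force': 0.0, 'grip_width': 85.11578620182057}
[[-1.30000e-01 -9.70000e-01  2.20000e-01  3.63460e+02]
 [-9.90000e-01  1.20000e-01 -3.00000e-02  1.99000e+00]
 [-0.00000e+00 -2.20000e-01 -9.70000e-01  1.08736e+03]
 [ 0.00000e+00  0.00000e+00  0.00000e+00  1.00000e+00]] [[478.44307639   0.         271.66207266]
 [  0.         478.44307639 215.760095  ]
 [  0.           0.           1.        ]]
[[-9.5000e-01 -2.1000e-01  2.4000e-01  3.2301e+02]
 [-3.1000e-01  6.7000e-01 -6.7000e-01  6.7159e+02]
 [-2.0000e-02 -7.1000e-01 -7.0000e-01  8.3132e+02]
 [ 0.0000e+00  0.0000e+00  0.0000e+00  1.0000e+00]] [[420.63921371   0.         274.5537101 ]
 [  0.         420.63921371 205.13502458]
 [  0.           0.           1.        ]]
```

View pics/t0.png

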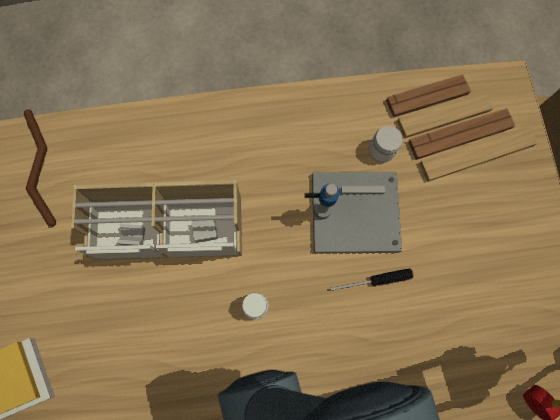

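View pics/s0.png

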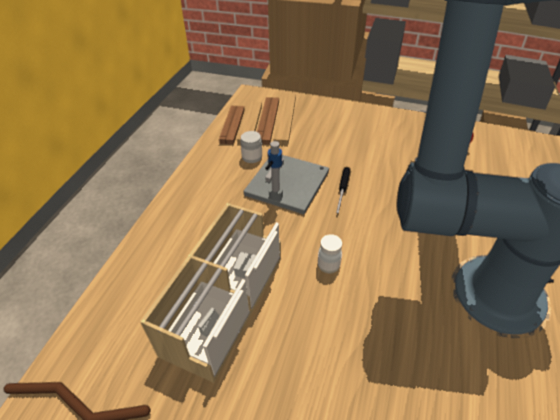

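The top view shows the cabinet at (75–240, 183–258), the stand at (313–401, 172–252), the jar at (255,306), the can at (386,143) and the screwdriver at (330–412, 280). I'll enlarge the bins and the stand.

Run:
```python
import cv2,numpy as np
t=cv2.imread('pics/t0.png');s=cv2.imread('pics/s0.png')
a=cv2.resize(t[175:270,65:250],(780,400),interpolation=cv2.INTER_CUBIC)
cv2.imwrite('pics/c1.png',a)
b=cv2.resize(s[195:380,140:290],(486,600),interpolation=cv2.INTER_CUBIC)
c=cv2.resize(t[160:260,300:410],(314,285),interpolation=cv2.INTER_CUBIC)
o=np.zeros((600,800,3),np.uint8);o[:,:486]=b;o[:285,486:]=c
cv2.imwrite('pics/c2.png',o)
```

```text
(no output)
```

View pics/c1.png

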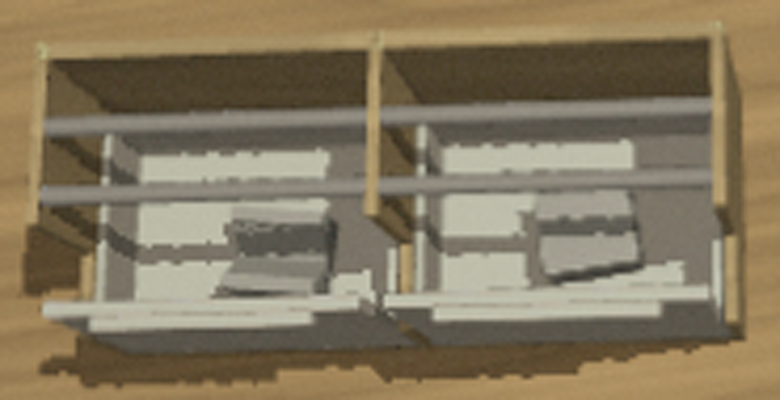

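View pics/c2.png

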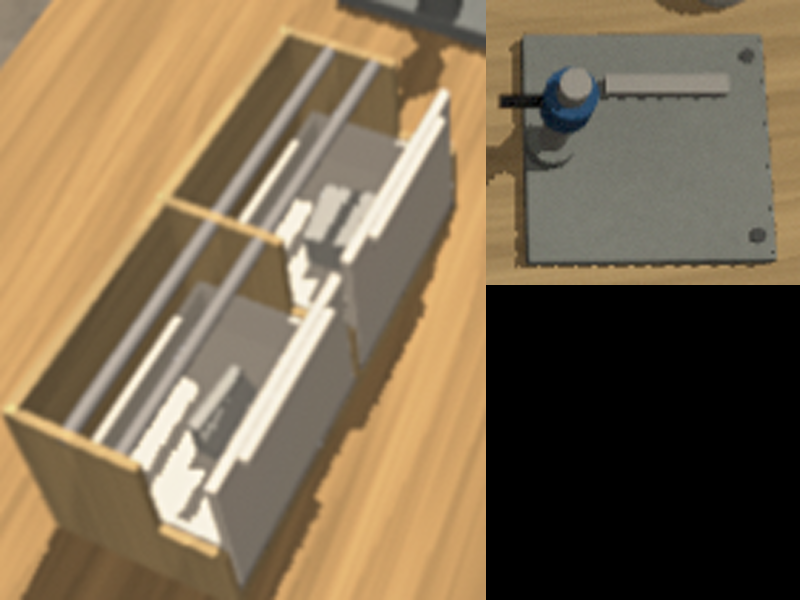

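The band on the left block at (230–330, 220–255) is broader than the rod shadow on the right one. I'll zoom in on both blocks to be certain which has the groove.

Run:
```python
import cv2,numpy as np
t=cv2.imread('pics/t0.png');s=cv2.imread('pics/s0.png')
f=lambda im:cv2.resize(im,(390,290),interpolation=cv2.INTER_LANCZOS4)
o=np.vstack([np.hstack([f(t[218:252,110:156]),f(t[213:247,184:230])]),np.hstack([f(s[301:341,190:244]),f(s[240:280,215:269])])])
o=(255*(o/255.)**0.6).astype(np.uint8)
cv2.imwrite('pics/c3.png',o)
```

```text
(no output)
```

View pics/c3.png

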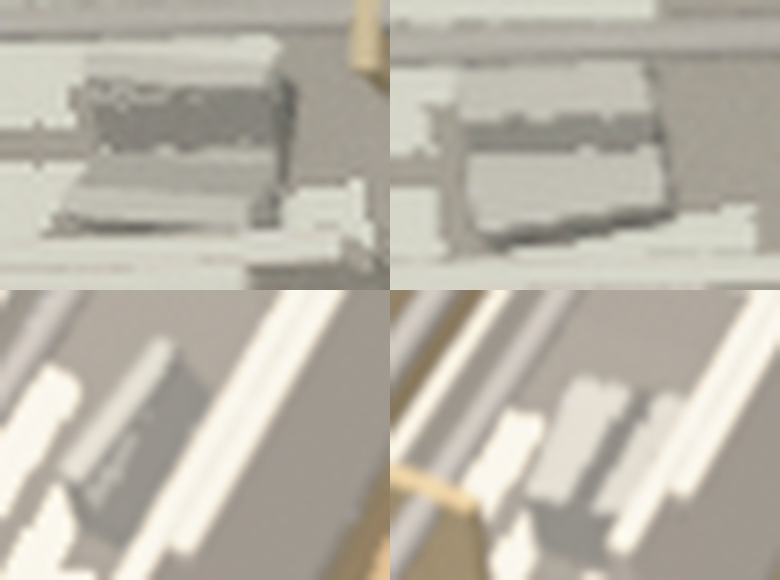

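The left block is the V-block: it has a broad groove with a notched end, while the right one only carries the rod's shadow. Next I'll locate the cabinet, stand, block and jar.

Run:
```python
from h import *
T=lambda x,y:(65+x/4.216,175+y/4.211)
S=lambda x,y:(140+x/3.24,195+y/3.243)
P=lambda x,y:(300+(x-486)/2.855,160+y/2.85)
for nm,p,z in[('backL',(40,46),145),('backR',(720,22),145),('cheekfrontL',(32,222),145),('cheekfrontR',(722,205),145),('mid back',(374,33),145),('midfront',(374,213),145),('lipL0',(42,310),140),('lipL1',(378,300),140),('lipR0',(385,300),140),('lipR1',(712,292),140),
 ('vb',(232,212),57),('vb',(330,212),57),('vb',(220,292),57),('vb',(325,292),57)]:
    print(nm,np.round(onz('top',*T(*p),z),1))
for nm,p,z in[('backR',(285,30),145),('frontR',(395,65),145),('backL',(8,410),145),('frontL',(135,468),145),('midback',(170,203),145),('midfront',(283,240),145),('lipL0',(210,490),140),('lipL1',(340,280),140),('lipR0',(347,260),140),('lipR1',(446,93),140)]:
    print('side',nm,np.round(onz('side',*S(*p),z),1))
for nm,p,z in[('FL',(523,36),20),('FR',(763,38),20),('NR',(775,260),20),('NL',(527,260),20),('fbl',(605,73),35),('fbr',(728,73),35),('fnl',(605,94),35),('fnr',(728,94),35)]:
    print(nm,np.round(onz('top',*P(*p),z),1))
print('jar',onz('top',255,305,85))
# sharpen: stand plate by mask? side view corners
for u,v in[(271,153),(328,184),(303,212),(246,187)]: print('sideplate',np.round(onz('side',u,v,20),1))
print(env.get_obs()['time_s'])
```

```text
backL [693.1 376.  145. ]
backR [661.6  38.8 145. ]
cheekfrontL [604.1 382.8 145. ]
cheekfrontR [570.5  47.7 145. ]
mid back [677.8 208.2 145. ]
midfront [587.6 214.4 145. ]
lipL0 [561.1 381.3 140. ]
lipL1 [546.  216.7 140. ]
lipR0 [545.6 213.3 140. ]
lipR1 [530.1  57.3 140. ]
vb [618.5 309.7  57. ]
vb [611.9 257.5  57. ]
vb [576.4 318.5  57. ]
vb [569.6 263.   57. ]
side backR [657.2  46.9 145. ]
side frontR [569.7  56.5 145. ]
side backL [690.5 379.7 145. ]
side frontL [604.5 388.9 145. ]
side midback [667.1 215.  145. ]
side midfront [586.3 220.1 145. ]
side lipL0 [561.3 385.7 140. ]
side lipL1 [543.1 234.3 140. ]
side lipR0 [544.3 219.  140. ]
side lipR1 [528.9  67.  140. ]
FL [ 696.9 -137.6   20. ]
FR [ 671.  -334.7   20. ]
NR [ 487.4 -310.1   20. ]
NL [ 512.8 -113.9   20. ]
fbl [ 653.1 -196.7   35. ]
fbr [ 640.9 -295.9   35. ]
fnl [ 635.8 -193.9   35. ]
fnr [ 623.5 -292.7   35. ]
jar [407.87599965  31.13384928  85.        ]
sideplate [ 677.3 -318.8   20. ]
sideplate [ 473.8 -228.6   20. ]
sideplate [512.6 -98.8  20. ]
sideplate [ 695.6 -147.5   20. ]
0.1
```

Cabinet origin is about (541, 223) with yaw −0.093. Fence spot is about (608, −241) with stand yaw −0.131. I'll go above the left bin's slot with the fingers closed.

```bash
echo '[0, 0, 0.137, 0, 0, -10, 0, 0, 0, 0.137, 0, 0, -10, 0, 0, 0, 0.136, 0, 0, 0, 0, 0, 0, 0, 18, -59.5, 0, 0, 0, 0, 0, 18, -59.5, 0, 0, 0, 0, 0, 18, -59.5, 0, 0, 0, 0, 0, 18, -59.5, 0, 0, 0, 0, 0, 18, -59.5, 0, 0, 0, 0, 0, 18, -59.5, 0, 0, 0, 0, 0, 18, -59.5, 0, 0, 0, 0, 0, 18, -59.5, 0, 0, 0, 0, 0, 18, -59.5, 0, 0, 0, 0, 0, 18, -59.5, 0, 0, 0, 0, 0, 18, -59.5, 0, 0, 0, 0, 0, 18, -59.5, 0, 0, 0, 0, 0, 18, -59.5, 0, 0, 0, 0, 0, 18, -59.5, 0, 0, 0, 0, 0, 18, -59.5, 0, 0, 0, 0, 0, 18, -59.5, 0, 0]' | python3 drive.py 40
python3 -c "
from h import *
o=env.get_obs();Rm=R.from_rotvec(o['tcp_rot']).as_matrix();print(o['position'],Rm.round(3))
print('delta tool',Rm.T@(np.array([579.7,303.7,188])-o['position']))"
```

```text
time_s: 2.48
position: [578.2, 305.4, 323.3]
tcp_rot: [3.138, -0.146, -0.001]
ft_force: [1.3, -0.8, 1.3]
grip_width: -0.1
grasp_force: 0.0
[578.17966837 305.44486185 323.34196262] [[ 0.996 -0.093 -0.001]
 [-0.093 -0.996 -0.   ]
 [-0.     0.    -1.   ]]
delta tool [  1.73884865   1.53718569 135.34184964]
```

```bash
echo '[0, 0, 0, 1, 0, 45, 0, 0, 0, 0, 1, 0, 45, 0, 0, 0, 0, 0, 0, 25, 0, 0, 0, 0, 0, 0, 20, 0, 0, 0, 0, 0, 0, 0, 0]' | python3 drive.py
python3 -c "
from h import *
a=snap('side','s1.png');b=snap('top','t1.png')
cv2.imwrite('pics/m1.png',np.hstack([cv2.resize(a[180:400,130:330],(400,440)),cv2.resize(b[150:290,60:190],(400,440))])[:,:,::-1])"
```

```text
time_s: 3.1
position: [579.0, 302.9, 187.0]
tcp_rot: [3.137, -0.146, -0.005]
ft_force: [1.0, -0.4, -0.2]
grip_width: 0.2
grasp_force: 0.0
```

View pics/m1.png

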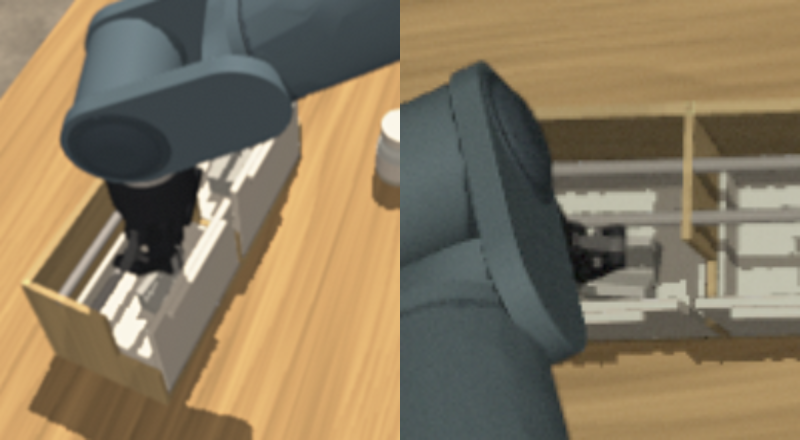

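The fingers sit in the slot between the panel and the front rod, near (150,255) in the left half. I'll pull the bin out.

```bash
echo '[0, 0, 0, -10, 0, 0, 0, 0, 0, 0, -10, 0, 0, 0, 0, 0, 0, -10, 0, 1, 0, 0, 0, 0, -10, 0, 1, 0, 0, 0, 0, -10, 0, 2, 0, 0, 0, 0, -10, 0, 3, 0, 0, 0, 0, -10, 0, 4, 0, 0, 0, 0, -10, 0, 5, 0, 0, 0, 0, -9, 0, 5, 0, 0, 0, 0, -8, 0, 4, 0, 0, 0, 0, 0, 0, 0, 0, 0, 0, 0, 0, 0, 0, 0, 0, 0, 0, 0, 0, 0, 0]' | python3 drive.py
python3 -c "
from h import *
a=snap('side','s2.png');b=snap('top','t2.png')
cv2.imwrite('pics/m2.png',np.hstack([cv2.resize(a[180:400,130:330],(400,440)),cv2.resize(b[150:290,60:190],(400,440))])[:,:,::-1])"
```

```text
time_s: 4.82
position: [486.6, 312.0, 166.4]
tcp_rot: [-3.137, 0.146, -0.016]
ft_force: [10.1, -3.6, 4.1]
grip_width: -0.2
grasp_force: 5.0
```

View pics/m2.png

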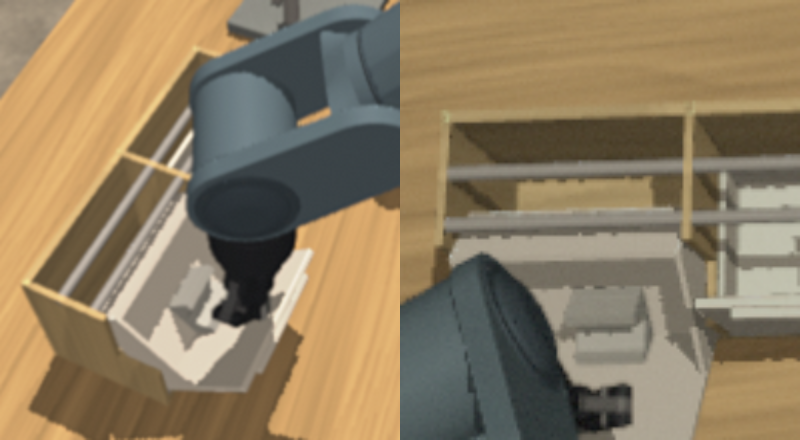

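The bin is out and the block is visible, still in the bin. I'll ease off, lift clear and step aside to see the block.

```bash
echo '[0, 0, 0, 6, 0, 0, 0, 0, 0, 0, 2, 0, -40, 0, 0, 0, 0, 0, 0, -50, 0, 0, 0, 0, 0, 20, -50, 70, 0, 0, 0, 0, 60, 0, 70, 0, 0, 0, 0, 60, 0, 70, 0, 0, 0, 0, 60, 0, 70, 0, 0, 0, 0, 0, 0, 70]' | python3 drive.py
python3 -c "
from h import *
a=snap('side','s3.png');b=snap('top','t3.png')
cv2.imwrite('pics/m3.png',np.hstack([cv2.resize(a[230:380,135:285],(400,400),interpolation=2),cv2.resize(b[180:285,70:175],(400,400),interpolation=2)])[:,:,::-1])"
```

```text
time_s: 5.92
position: [471.6, 109.7, 302.8]
tcp_rot: [-3.138, 0.155, 0.004]
ft_force: [0.8, 0.1, -0.0]
grip_width: 70.2
grasp_force: 0.0
```

View pics/m3.png

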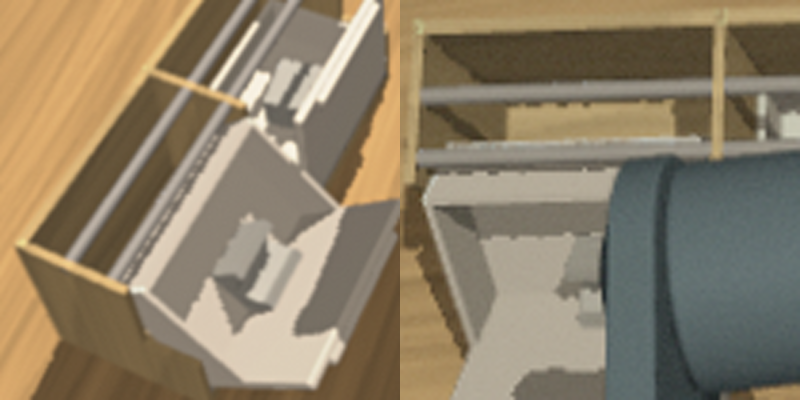

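In the side half, the block's top spans about (215–300, 215–305); the top half shows the bin's back corner at (427,190). I'll cast rays on bin planes for the tilt angle and the block's position.

```bash
cat >> h.py <<'E'
cy_=-0.093;O=np.array([541,223,0.]);C=R.from_euler('z',cy_).as_matrix()
def tocab(p): return C.T@(np.array(p)-O)
def frab(p): return O+C@np.array(p)
def plane(n,u,v,p0,nrm): # all world
    o,d=ray(n,u,v);return o+d*((np.array(p0)-o)@nrm)/(d@nrm)
E
python3 - <<'E'
from h import *
S=lambda x,y:(135+x*.375,230+y*.375)
T=lambda x,y:(70+(x-400)*.2625,180+y*.2625)
T2=lambda x,y:(60+(x-400)*130/400,150+y*140/440)
for nm,p in[('A',(133,288)),('B',(313,388))]:
    q=tocab(plane('side',*S(*p),frab([0,163,0]),C[:,1]));print(nm,q,'ang',np.arctan2(q[2]-20,q[0]))
q=tocab(plane('top',*T(427,190),frab([0,163,0]),C[:,1]));print('topA',q)
print('home ref A angle',np.arctan2(50,120),np.arctan2(55,120))
for th in(.72,.8,.85):
    n=C@[-np.sin(th),0,np.cos(th)];ux=C@[np.cos(th),0,np.sin(th)]
    P=frab([0,0,20])
    for nm,p in[('far r',(243,215)),('far l',(217,272)),('near r',(300,252)),('near l',(263,304))]:
        q=plane('side',*S(*p),P+37*n,n);print(th,'side',nm,round((q-P)@ux,1),round(tocab(q)[1],1))
    for nm,p in[('far l',(568,290)),('far r',(646,288)),('near r',(648,360)),('near l',(575,358))]:
        q=plane('top',*T2(*p),P+37*n,n);print(th,'top',nm,round((q-P)@ux,1),round(tocab(q)[1],1))
E
```

```text
A [ 48.01722247 163.         135.66574731] ang 1.1773086271474382
B [-84.89340246 163.          96.0691693 ] ang 2.4109613146338216
topA [ 47.19054374 163.         125.97957181]
home ref A angle 0.3947911196997615 0.4297622790966885
0.72 side far r 63.5 60.2
0.72 side far l 58.6 108.5
0.72 side near r 7.5 53.6
0.72 side near l 14.2 105.6
0.72 top far l 65.7 93.1
0.72 top far r 65.5 38.1
0.72 top near r 7.0 46.0
0.72 top near l 10.3 98.4
0.8 side far r 68.7 62.8
0.8 side far l 63.6 110.6
0.8 side near r 10.9 54.0
0.8 side near l 17.8 106.1
0.8 top far l 72.3 91.0
0.8 top far r 72.0 36.3
0.8 top near r 10.4 45.8
0.8 top near l 13.9 98.0
0.85 side far r 72.3 64.6
0.85 side far l 67.1 112.1
0.85 side near r 13.1 54.3
0.85 side near l 20.2 106.6
0.85 top far l 76.9 89.4
0.85 top far r 76.7 35.0
0.85 top near r 12.8 45.6
0.85 top near l 16.4 97.7
```

Run:
```python
from h import *
S=lambda x,y:(135+x*.375,230+y*.375)
T2=lambda x,y:(60+(x-400)*130/400,150+y*140/440)
th=.78
n=C@[-np.sin(th),0,np.cos(th)];ux=C@[np.cos(th),0,np.sin(th)];P=frab([0,0,20])
for w,c in((5,[('far r',(243,215)),('far l',(217,272))]),(37,[('mid r',(278,240)),('mid l',(245,292))])):
  for nm,p in c:
    q=plane('side',*S(*p),P+w*n,n);print('side',nm,round((q-P)@ux,1),round(tocab(q)[1],1))
for w,c in((5,[('far l',(568,290)),('far r',(646,288))]),(37,[('mid l',(570,332)),('mid r',(648,330))])):
  for nm,p in c:
    q=plane('top',*T2(*p),P+w*n,n);print('top',nm,round((q-P)@ux,1),round(tocab(q)[1],1))
o=env.get_obs();Rm=R.from_rotvec(o['tcp_rot']).as_matrix()
print(Rm.round(3),tocab(o['position']))
```

```text
side far r 53.1 46.0
side far l 47.9 96.0
side mid r 31.5 58.5
side mid l 34.6 107.9
top far l 48.7 104.1
top far r 48.4 47.3
top mid l 35.5 97.2
top mid r 35.3 41.4
[[ 0.996 -0.094 -0.002]
 [-0.094 -0.996  0.001]
 [-0.002 -0.001 -1.   ]] [ -58.41368565 -116.57179515  303.12804772]
```

Bin tilt is about 0.78 and the block has slid against the panel (centre u≈30, y≈75). Moving to the pre-grasp pose with the tool tilted 0.27.

```bash
echo '[0, 0, 0, 6, -48, 0, 70, 0, 0, 0, 6, -48, 0, 70, 0, 0, 0, 6, -48, 0, 70, 0, 0, 0, 6, -47.6, 0, 70, 0, 0.135, 0, 0, 0, 0, 70, 0, 0.135, 0, 0, 0, 0, 70, 0, 0, 0, -7.5, 0, 26.5, 70, 0, 0, 0, -7.5, 0, 26.5, 70, 0, 0, 0, -7.5, 0, 26.5, 70, 0, 0, 0, -7.5, 0, 26.5, 70, 0, 0, 0, 0, 0, 25, 70, 0, 0, 0, 0, 0, 25, 70, 0, 0, 0, 0, 0, 15, 70, 0, 0, 0, 0, 0, 0, 70]' | python3 drive.py
python3 - <<'E'
from h import *
o=env.get_obs();Rm=R.from_rotvec(o['tcp_rot']).as_matrix()
print((C.T@Rm).round(3),tocab(o['position']),o['ft_force'])
print((Rm.T@(frab([-10.4,75,106.6])-o['position'])).round(1))
a=snap('side','s4.png');b=snap('top','t4.png')
cv2.imwrite('pics/m4.png',np.hstack([cv2.resize(a[230:380,135:285],(400,400),interpolation=2),cv2.resize(b[180:285,70:175],(400,400),interpolation=2)])[:,:,::-1])
E
```

```text
time_s: 7.78
position: [529.9, 300.1, 129.6]
tcp_rot: [3.097, -0.142, 0.416]
ft_force: [-0.5, -0.9, 0.8]
grip_width: 69.9
grasp_force: 0.0
[[ 0.965  0.001  0.264]
 [ 0.001 -1.    -0.001]
 [ 0.264  0.001 -0.965]] [-18.1723483   75.70734194 129.57743939] [-0.49761515 -0.9346807   0.81179791]
[ 1.4  0.7 24.2]
```

View pics/m4.png

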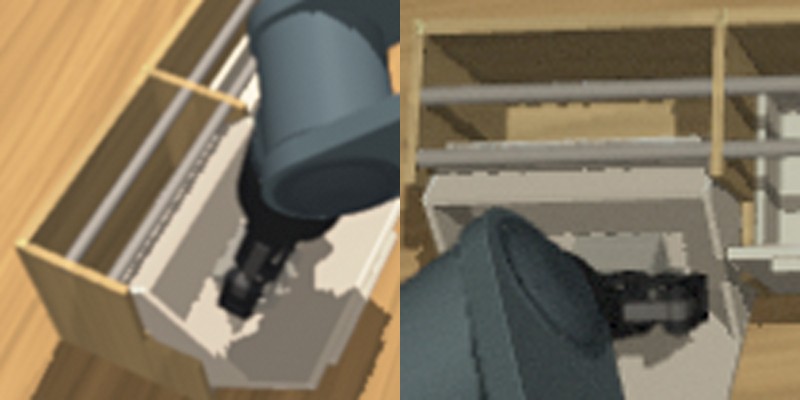

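The right finger at (685,300) is clear of the block's right end (~665). Descending and closing.

```bash
echo '[0, 0, 0, 1.4, 0.7, 9, 70, 0, 0, 0, 0, 0, 8, 70, 0, 0, 0, 0, 0, 5, 70, 0, 0, 0, 0, 0, 0, 70]' | python3 drive.py
```

```text
time_s: 8.38
position: [538.0, 298.2, 109.8]
tcp_rot: [3.098, -0.145, 0.42]
ft_force: [0.3, 3.5, -1.0]
grip_width: 69.7
grasp_force: 0.0
```

```bash
echo '[0, 0, 0, 0, 0, 2, 30, 0, 0, 0, 0, 0, 0, 30, 0, 0, 0, 0, 0, 0, 30, 0, 0, 0, 0, 0, 0, 30, 0, 0, 0, 0, 0, 0, 30, 0, 0, 0, 0, 0, 0, 30]' | python3 drive.py 60
```

```text
time_s: 9.12
position: [538.7, 297.9, 108.5]
tcp_rot: [3.097, -0.144, 0.421]
ft_force: [-1.5, -1.2, 2.8]
grip_width: 49.4
grasp_force: 62.3
```

Gripped (49.4 mm). Lift clear.

```bash
echo '[0, 0, 0, 0, 0, -15, 30, 0, 0, 0, 0, 0, -25, 30, 0, 0, 0, 0, 0, -40, 30, 0, 0, 0, 0, 0, -50, 30, 0, -0.135, 0, 0, 0, -50, 30, 0, -0.135, 0, 0, 0, -40, 30, 0, 0, 0.04, -20, 0, 0, 30, 0, -0.17, 0, 0, 40, 0, 30, 0, -0.17, 0, 0, 40, 0, 30, 0, -0.17, 0, 0, 40, 0, 30, 0, 0, 0, 0, 50, 0, 30, 0, 0, 0, 0, 0, 0, 30]' | python3 drive.py
python3 - <<'E'
from h import *
o=env.get_obs();Rm=R.from_rotvec(o['tcp_rot']).as_matrix()
print(Rm.round(3),o['grip_width'],o['joints'].round(2))
a=snap('side','s5.png');b=snap('top','t5.png')
cv2.imwrite('pics/m5.png',np.hstack([cv2.resize(a[100:350,130:380],(400,400),interpolation=2),cv2.resize(b[150:350,60:260],(400,400),interpolation=2)])[:,:,::-1])
E
```

```text
time_s: 10.62
position: [442.8, 134.3, 321.5]
tcp_rot: [-3.0, 0.206, 0.781]
ft_force: [0.2, 0.8, -1.2]
grip_width: 48.7
grasp_force: 62.4
[[ 0.865 -0.137 -0.483]
 [-0.119 -0.991  0.067]
 [-0.488  0.    -0.873]] 48.65431765664263 [0.02 0.   1.83 0.08 1.81 1.72]
```

View pics/m5.png

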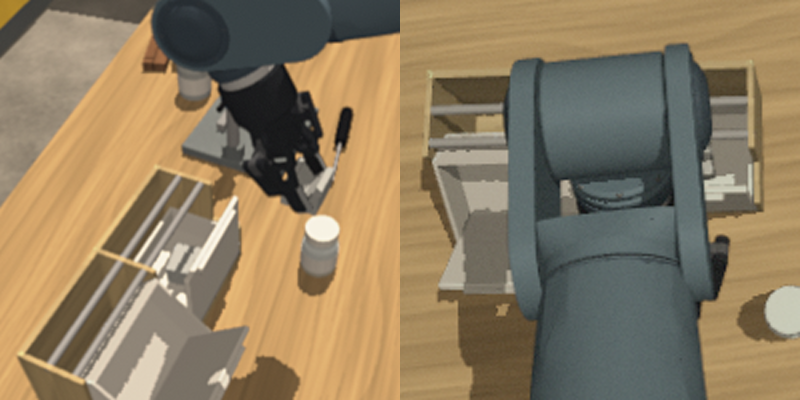

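The side half shows the block held between the fingers at (300–335, 165–205). I'll move above the plate, short of the fence.

```bash
echo '[0, 0, 0, 0, 45, 0, 30, 0, 0, 0, 0, 45, 0, 30, 0, 0, 0, 20, 45, -11, 30, 0, 0, 0, 25, 43, -14, 30, 0, 0, 0, 25, 43, -14, 30, 0, 0, 0, 25, 43, -14, 30, 0, 0, 0, 25, 43, -14, 30, 0, 0, 0, 25, 43, -14, 30, 0, 0, 0, 25, 0, -14, 30, 0, 0, 0, 17.6, 0, -10, 30, 0, 0, 0, 0, 0, 0, 30]' | python3 drive.py
cat >> h.py <<'E'
def st(tgt=None):
    o=env.get_obs();Rm=R.from_rotvec(o['tcp_rot']).as_matrix()
    print('t',o['time_s'],'pos',o['position'].round(1),'F',o['ft_force'].round(1),'grip',round(o['grip_width'],1),round(o['grasp_force'],1))
    print('R',Rm.round(3).tolist(),'q',o['joints'].round(2))
    print('under',(o['position']+Rm@[9.3,0,68.7]).round(1))
    if tgt is not None: print('d tool',(Rm.T@(np.array(tgt)-o['position'])).round(1))
E
python3 -c "
from h import *
st([608,-241.2,120])"
```

```text
time_s: 12.1
position: [610.9, -237.9, 321.0]
tcp_rot: [-3.002, 0.196, 0.782]
ft_force: [-0.4, 1.1, -1.2]
grip_width: 49.4
grasp_force: 62.7
t 12.1 pos [ 610.9 -237.9  321. ] F [-0.4  1.1 -1.2] grip 49.4 62.7
R [[0.865, -0.13, -0.484], [-0.114, -0.991, 0.064], [-0.488, -0.0, -0.873]] q [-0.5   0.46  1.3  -0.18  1.86  1.2 ]
under [ 585.7 -234.6  256.5]
d tool [ 96.    3.7 176.6]
```

```bash
echo '[0, 0, 0, 19.2, 0.7, 35.3, 30, 0, 0, 0, 19.2, 0.7, 35.3, 30, 0, 0, 0, 19.2, 0.7, 35.3, 30, 0, 0, 0, 19.2, 0.7, 35.3, 30, 0, 0, 0, 19.2, 0.7, 35.3, 30, 0, 0, 0, 0, 0, 0, 30]' | python3 drive.py; echo '[0, 0, 0, 5, 0, 9, 30, 0, 0, 0, 5, 0, 9, 30, 0, 0, 0, 1.5, 0, 2.6, 30, 0, 0, 0, 0, 0, 0, 30]' | python3 drive.py
python3 -c "
from h import *
st()"
```

```text
time_s: 12.85
position: [604.5, -240.2, 117.2]
tcp_rot: [-2.995, 0.197, 0.792]
ft_force: [-1.2, -0.8, -0.7]
grip_width: 49.0
grasp_force: 62.7
time_s: 13.35
position: [606.8, -242.4, 97.2]
tcp_rot: [-3.001, 0.2, 0.782]
ft_force: [-0.2, 0.2, -1.2]
grip_width: 48.6
grasp_force: 62.7
t 13.35 pos [ 606.8 -242.4   97.2] F [-0.2  0.2 -1.2] grip 48.6 62.7
R [[0.865, -0.133, -0.484], [-0.116, -0.991, 0.065], [-0.488, 0.0, -0.873]] q [-0.5   0.7   1.39 -0.18  1.53  1.25]
under [ 581.6 -239.    32.7]
```

Lower in small steps until contact.

```bash
for i in 1 2 3; do :; done; echo '[0, 0, 0, 3.4, 0, 6.1, 30, 0, 0, 0, 0, 0, 0, 30]' | python3 drive.py; echo '[0, 0, 0, 1, 0, 1.7, 30, 0, 0, 0, 0, 0, 0, 30]' | python3 drive.py; echo '[0, 0, 0, 1, 0, 1.7, 30, 0, 0, 0, 0, 0, 0, 30]' | python3 drive.py
```

```text
time_s: 13.6
position: [606.4, -242.2, 89.4]
tcp_rot: [-3.0, 0.2, 0.784]
ft_force: [0.4, -1.2, -1.2]
grip_width: 48.8
grasp_force: 62.7
time_s: 13.85
position: [606.7, -242.3, 88.0]
tcp_rot: [-3.001, 0.2, 0.783]
ft_force: [-0.6, -0.5, -0.9]
grip_width: 48.6
grasp_force: 62.7
time_s: 14.1
position: [606.7, -242.3, 85.9]
tcp_rot: [-3.001, 0.2, 0.783]
ft_force: [0.3, -0.2, -1.3]
grip_width: 48.8
grasp_force: 62.7
```

```bash
echo '[0, 0, 0, 0.5, 0, 0.9, 30, 0, 0, 0, 0, 0, 0, 30]' | python3 drive.py; echo '[0, 0, 0, 0.5, 0, 0.9, 30, 0, 0, 0, 0, 0, 0, 30]' | python3 drive.py; echo '[0, 0, 0, 0.5, 0, 0.9, 30, 0, 0, 0, 0, 0, 0, 30]' | python3 drive.py
```

```text
time_s: 14.35
position: [606.9, -242.4, 85.7]
tcp_rot: [-3.001, 0.2, 0.783]
ft_force: [-2.0, 0.5, 3.9]
grip_width: 48.7
grasp_force: 62.9
time_s: 14.6
position: [606.9, -242.4, 85.6]
tcp_rot: [-3.001, 0.2, 0.784]
ft_force: [-1.4, 1.4, 8.4]
grip_width: 48.8
grasp_force: 63.3
time_s: 14.85
position: [607.0, -242.4, 85.5]
tcp_rot: [-3.0, 0.201, 0.785]
ft_force: [-3.2, 2.5, 12.6]
grip_width: 48.7
grasp_force: 63.6
```

Contact at TCP z≈85.7, as expected. I'll ease off and slide forward to the fence.

```bash
echo '[0, 0, 0, -1.2, 0, -2.2, 30, 0, 0, 0, 4.4, 0, -2.4, 30, 0, 0, 0, 4.4, 0, -2.4, 30, 0, 0, 0, 4.4, 0, -2.4, 30, 0, 0, 0, 2.6, 0, -1.5, 30, 0, 0, 0, 0, 0, 0, 30]' | python3 drive.py; echo '[0, 0, 0, 1.7, 0, -1, 30, 0, 0, 0, 0, 0, 0, 30]' | python3 drive.py;echo '[0, 0, 0, 1.7, 0, -1, 30, 0, 0, 0, 0, 0, 0, 30]' | python3 drive.py
```

```text
time_s: 15.6
position: [625.2, -244.9, 85.7]
tcp_rot: [-3.001, 0.2, 0.783]
ft_force: [-2.1, 0.4, 5.4]
grip_width: 49.2
grasp_force: 62.9
time_s: 15.85
position: [626.9, -245.2, 85.7]
tcp_rot: [-3.001, 0.2, 0.783]
ft_force: [-1.7, 0.5, 5.3]
grip_width: 49.3
grasp_force: 62.9
time_s: 16.1
position: [628.8, -245.4, 85.7]
tcp_rot: [-3.001, 0.2, 0.783]
ft_force: [-2.7, 1.1, 3.9]
grip_width: 49.2
grasp_force: 62.9
```

```bash
for k in a; do echo '[0, 0, 0, 1.7, 0, -1, 30, 0, 0, 0, 0, 0, 0, 30]' | python3 drive.py; echo '[0, 0, 0, 1.7, 0, -1, 30, 0, 0, 0, 0, 0, 0, 30]' | python3 drive.py; echo '[0, 0, 0, 0.9, 0, -0.5, 30, 0, 0, 0, 0, 0, 0, 30]' | python3 drive.py; done | grep -E 'pos|ft'
```

```text
position: [630.8, -245.6, 85.7]
ft_force: [-2.3, 0.5, 5.0]
position: [632.7, -245.9, 85.7]
ft_force: [-2.3, 1.1, 5.2]
position: [633.5, -246.0, 85.7]
ft_force: [-1.8, 0.5, 5.5]
```

```bash
(echo '[0, 0, 0, 0.9, 0, -0.5, 30, 0, 0, 0, 0, 0, 0, 30]' | python3 drive.py; echo '[0, 0, 0, 0.9, 0, -0.5, 30, 0, 0, 0, 0, 0, 0, 30]' | python3 drive.py; echo '[0, 0, 0, 0.9, 0, -0.5, 30, 0, 0, 0, 0, 0, 0, 30]' | python3 drive.py) | grep -E 'pos|ft'
```

```text
position: [634.1, -246.1, 85.6]
ft_force: [-6.1, 0.5, 5.9]
position: [634.3, -246.1, 85.5]
ft_force: [-7.7, 1.4, 7.5]
position: [634.6, -246.2, 85.3]
ft_force: [-11.1, 1.1, 7.8]
```

Fence contact (11 N). Open, then retreat along the tool axis.

```bash
echo '[0, 0, 0, 0.5, 0, 0, 30, 0, 0, 0, 0, 0, 0, 55, 0, 0, 0, 0, 0, 0, 62, 0, 0, 0, 0, 0, 0, 62, 0, 0, 0, 0, 0, 0, 62]' | python3 drive.py; echo '[0, 0, 0, 0, 0, -8, 62, 0, 0, 0, 0, 0, -15, 62, 0, 0, 0, 0, 0, -30, 62, 0, 0, 0, 0, 0, -40, 62, 0, 0, 0, 0, 0, -50, 62, 0, 0, 0, 0, 0, 0, 62]' | python3 drive.py
python3 -c "
from h import *
st()"
```

```text
time_s: 18.23
position: [637.3, -246.4, 85.3]
tcp_rot: [-3.002, 0.2, 0.781]
ft_force: [-0.5, -0.1, 0.3]
grip_width: 61.8
grasp_force: 0.0
time_s: 18.98
position: [709.5, -256.6, 217.1]
tcp_rot: [-3.01, 0.201, 0.767]
ft_force: [0.4, -0.1, -0.1]
grip_width: 62.3
grasp_force: 0.0
t 18.975 pos [ 709.5 -256.6  217.1] F [ 0.4 -0.1 -0.1] grip 62.3 0.0
R [[0.87, -0.132, -0.474], [-0.118, -0.991, 0.06], [-0.478, 0.004, -0.878]] q [-0.46  0.78  1.03 -0.16  1.81  1.25]
under [ 685.  -253.6  152.3]
```

```bash
echo '[0, 0.17, 0, 0, 0, -10, 0, 0, 0.17, 0, 0, 0, -10, 0, 0, 0.16, 0, 0, 0, -10, 0, 0, 0, 0, 0, 0, -45, 0, 0, 0, 0, 0, 0, -45, 0, 0, 0, 0, -55, 0, 0, 0, 0, 0, 0, -60, 0, 0, 0, 0, 0, 0, -60, 0, 0, 0, 0, 0, 0, -18, -53, 0, 0, 0, 0, 0, -18, -53, 0, 0, 0, 0, 0, -18, -53, 0, 0, 0, 0, 0, -18, -53, 0, 0, 0, 0, 0, -18, -53, 0, 0, 0, 0, 0, -18, -53, 0, 0, 0, 0, 0, -18, -53, 0, 0, 0, 0, 0, -18, -53, 0, 0, 0, 0, 0, -18, -53, 0, 0, 0, 0, 0, -18, -53, 0, 0, 0, 0, -0.04, 0, 0, 0, 0, 0, 0, 0, 0, 0, 0, 0]' | python3 drive.py 40
python3 - <<'E'
from h import *
st(frab([-125,84,153]))
np.save('pics/a.npy',snap('top','t6.png'));snap('side','s6.png')
E
```

```text
time_s: 21.48
position: [434.9, 315.7, 331.4]
tcp_rot: [-3.138, 0.145, 0.016]
ft_force: [0.1, -0.2, -0.4]
grip_width: 0.1
grasp_force: 0.0
t 21.475 pos [434.9 315.7 331.4] F [ 0.1 -0.2 -0.4] grip 0.1 0.0
R [[0.996, -0.092, -0.01], [-0.092, -0.996, 0.001], [-0.01, -0.0, -1.0]] q [ 0.42 -0.04  1.81  0.01  1.38  2.08]
under [443.5 315.  262.6]
d tool [ -8.9  -1.5 178.5]
```

Check the placement numerically against the first picture.

Run:
```python
from h import *
def blk(n,a,b,box):
    A=cv2.imread(a).astype(int);B=cv2.imread(b).astype(int)
    x0,x1,y0,y1=box
    m=((abs(A-B).max(2)>18)*255).astype(np.uint8)[y0:y1,x0:x1]
    cs,_=cv2.findContours(m,cv2.RETR_EXTERNAL,cv2.CHAIN_APPROX_NONE)
    for c in sorted(cs,key=cv2.contourArea)[-2:]:
        if cv2.contourArea(c)<40: continue
        p=cv2.boxPoints(cv2.minAreaRect(c))+[x0,y0]
        print(n,cv2.contourArea(c),p.round(1).tolist())
        for z in(52,20):print(z,[onz(n,*q,z)[:2].round(0).tolist() for q in p])
blk('top','pics/t0.png','pics/t6.png',(305,410,165,260))
blk('side','pics/s0.png','pics/s6.png',(235,340,130,220))
A=cv2.imread('pics/t6.png')[182:212,335:395].mean(2).astype(int)
for r in A[::2]:print(' '.join('%3d'%v for v in r[::2]))
```

```text
top 276.5 [[347.0, 191.0], [378.0, 191.0], [378.0, 213.0], [347.0, 213.0]]
52 [[634.0, -203.0], [626.0, -273.0], [575.0, -264.0], [584.0, -195.0]]
20 [[643.0, -210.0], [634.0, -282.0], [582.0, -273.0], [591.0, -201.0]]
side 8151.5 [[244.0, 130.0], [339.0, 130.0], [339.0, 219.0], [244.0, 219.0]]
52 [[786.0, -370.0], [492.0, -457.0], [411.0, -71.0], [642.0, -0.0]]
20 [[805.0, -412.0], [499.0, -504.0], [415.0, -102.0], [655.0, -28.0]]
112 110 114 110 114 111 113 114 112 114 113 113 113 112 114 113 114 113 113 114 112 115 115 114 115 112 114 111  97 110
112 111 111 112 111 116 111 110 113 116 114 115 114 114 115 114 115 113 113 114 116 115 116 111 113 115 115 114 116 112
135 104 113 107 133 134 135 133 135 133 133 134 136 133 134 133 133 133 133 133 136 137 134 134 136 119 119 113 115 115
140  88  81  62 138 138 138 139 140 140 141 140 140 140 142 142 141 140 141 140 140 141 141 143 142 121 113 116 114 113
139  91  68  52 138 138 138 138 138 140 126 155 154 153 153 152 152 150 152 151 150 146 139 141 142 125 115 114 111 113
142  76  71  49  97  94  96  97  99  99 101 161 160 158 158 159 
[... 435 characters left out ...]
 113 110  96  59  65 125 121 125 125 125 124 122 124 123 121 120 116 114 116 115 114 119 115 117 116
 51 112 108 113 113 113 113 109  62  66 137 136 136 136 137 138 136 136 134 136 130 116 118 118 118 116 116 113 118 113
113 113 111 111 111 114 111 112  75  63 117 123 123 125 121 123 122 120 122 119 118 120 116 117 116 114 118 118 115 115
114 115 114 112 113 111 112 111  60  63  86 156 157 155 153 155 153 154 153 152 153 150 113 117 119 118 116 116 117 118
113 113 111 111 109 111 113 109  59  60  76 160 160 160 159 161 157 160 159 158 156 154 118 113 114 117 118 118 116 115
115 114 110 114 113 115 109  63  61  63  64  64  65  65  65  70  68  66  67  64  67 100 114 115 118 118 118 117 117 119
```

```bash
echo '[0, 0, 0, -9, 0, 45, 0, 0, 0, 0, 0, -1.5, 45, 0, 0, 0, 0, 0, 0, 45, 0, 0, 0, 0, 0, 0, 43, 0, 0, 0, 0, 0, 0, 0, 0]' | python3 drive.py
```

```text
time_s: 22.2
position: [423.0, 316.2, 150.5]
tcp_rot: [3.135, -0.149, -0.027]
ft_force: [-0.5, -0.1, -0.4]
grip_width: -0.0
grasp_force: 0.0
```

The block sits at cols 355–378, rows 190–210, groove along the fence and against it, square. Now push the bin home.

```bash
echo '[0, 0, 0, 10, 0, 0, 0, 0, 0, 0, 10, 0, 0, 0, 0, 0, 0, 10, 0, -2, 0, 0, 0, 0, 10, 0, -4, 0, 0, 0, 0, 10, 0, -4, 0, 0, 0, 0, 10, 0, -4, 0, 0, 0, 0, 10, 0, -4, 0, 0, 0, 0, 10, 0, -4, 0, 0, 0, 0, 10, 0, -3, 0, 0, 0, 0, 0, 0, 0, 0]' | python3 drive.py
python3 -c "
from h import *
st();print(tocab(env.get_obs()['position']))"
(echo '[0, 0, 0, 4, 0, 0, 0, 0, 0, 0, 0, 0, 0, 0]' | python3 drive.py;echo '[0, 0, 0, 4, 0, 0, 0, 0, 0, 0, 0, 0, 0, 0]' | python3 drive.py)|grep -E 'pos|ft'
```

```text
time_s: 23.45
position: [515.8, 309.3, 178.1]
tcp_rot: [-3.137, 0.147, 0.014]
ft_force: [-0.1, -0.2, 0.7]
grip_width: 0.3
grasp_force: 0.0
t 23.45 pos [515.8 309.3 178.1] F [-0.1 -0.2  0.7] grip 0.3 0.0
R [[0.996, -0.094, -0.009], [-0.094, -0.996, 0.001], [-0.009, -0.001, -1.0]] q [0.35 0.28 1.76 0.   1.11 2.01]
under [524.4 308.5 109.3]
[-33.11198726  83.55275761 178.09371845]
position: [518.7, 309.1, 177.6]
ft_force: [0.1, -1.2, 0.2]
position: [522.9, 308.7, 177.8]
ft_force: [0.5, -0.4, 0.1]
```

```bash
(echo '[0, 0, 0, 3, 0, 0, 0, 0, 0, 0, 0, 0, 0, 0]' | python3 drive.py;echo '[0, 0, 0, 3, 0, 0, 0, 0, 0, 0, 0, 0, 0, 0]' | python3 drive.py;echo '[0, 0, 0, 2, 0, 0, 0, 0, 0, 0, 0, 0, 0, 0]' | python3 drive.py)|grep -E 'pos|ft'
```

```text
position: [525.9, 308.5, 177.8]
ft_force: [-0.6, -0.3, 0.5]
position: [528.9, 308.2, 177.7]
ft_force: [0.5, 0.8, -1.2]
position: [530.8, 308.0, 177.7]
ft_force: [0.1, 0.7, 1.2]
```

```bash
(echo '[0, 0, 0, 2, 0, 0, 0, 0, 0, 0, 0, 0, 0, 0]' | python3 drive.py;echo '[0, 0, 0, 2, 0, 0, 0, 0, 0, 0, 0, 0, 0, 0]' | python3 drive.py;echo '[0, 0, 0, 2, 0, 0, 0, 0, 0, 0, 0, 0, 0, 0]' | python3 drive.py)|grep -E 'pos|ft'
```

```text
position: [532.8, 307.8, 177.7]
ft_force: [0.5, -0.8, -0.6]
position: [533.9, 307.7, 177.6]
ft_force: [-4.8, 0.0, 2.5]
position: [534.2, 307.8, 177.6]
ft_force: [-13.5, 0.2, 8.7]
```

The bin is hard against its home stop (13 N). Back off and check that it stays.

```bash
echo '[0, 0, 0, -15, 0, 0, 0, 0, 0, 0, -40, 0, 0, 0, 0, 0, 0, -50, 0, -20, 0, 0, 0, 0, 0, 50, -40, 0, 0, 0, 0, 0, 60, -20, 0, 0, 0, 0, 0, 60, 0, 0, 0, 0, 0, 0, 60, 0, 0, 0, 0, 0, 0, 60, 0, 0, 0, 0, 0, 0, 0, 0, 0]' | python3 drive.py|grep -E 'pos|ft'
python3 - <<'E'
from h import *
snap('top','t7.png');snap('side','s7.png')
for n,a,b in(('top','t0','t7'),('side','s0','s7')):
    A=cv2.imread(f'pics/{a}.png').astype(int);B=cv2.imread(f'pics/{b}.png').astype(int)
    D=abs(A-B).max(2)>25
    for nm,z in(('lipL',[4,84,140]),('lipLe',[4,150,140]),('lipR',[4,-84,140]),('plainblk',[45,-84,57])):
        u,v=map(int,proj(n,frab(z)));print(n,nm,u,v,D[v-8:v+9,u-8:u+9].sum(), (A[v-8:v+9,u].mean(1)).astype(int).tolist(),(B[v-8:v+9,u].mean(1)).astype(int).tolist())
for q in((355.5,190.3),(377.5,190.3),(366,209.5)):print(onz('top',*q,52).round(1))
E
```

```text
position: [405.8, 27.0, 257.5]
ft_force: [-0.4, 1.1, -0.3]
top lipL 110 248 15 [183, 181, 181, 184, 182, 182, 180, 181, 179, 161, 182, 180, 166, 80, 81, 84, 84] [187, 186, 187, 186, 188, 186, 184, 187, 185, 165, 187, 186, 171, 87, 85, 85, 84]
top lipLe 79 249 0 [68, 64, 85, 122, 124, 146, 175, 180, 171, 131, 97, 111, 112, 118, 119, 118, 123] [70, 66, 92, 126, 128, 148, 181, 187, 178, 137, 99, 112, 118, 123, 122, 124, 127]
top lipR 193 245 0 [125, 111, 101, 112, 115, 116, 149, 181, 185, 180, 174, 182, 186, 158, 95, 83, 82] [130, 117, 105, 114, 119, 118, 155, 185, 188, 187, 183, 189, 190, 162, 103, 89, 91]
top plainblk 199 233 0 [154, 114, 90, 90, 90, 92, 145, 153, 156, 154, 157, 156, 156, 157, 106, 69, 63] [160, 120, 94, 94, 96, 96, 152, 161, 160, 162, 162, 161, 162, 163, 110, 73, 69]
side lipL 226 310 1 [122, 127, 151, 189, 216, 230, 238, 239, 235, 229, 226, 227, 231, 236, 239, 239, 229] [121, 123, 142, 171, 209, 227, 236, 236, 233, 226, 223, 224, 229, 234, 237, 235, 225]
side lipLe 209 339 57 [104, 116, 142, 179, 223, 240, 243, 242, 240, 230, 206, 159, 127, 106, 104, 107, 109] [130, 131, 150, 179, 219, 235, 240, 239, 237, 226, 201, 156, 123, 105, 102, 104, 106]
side lipR 263 246 0 [183, 188, 143, 125, 147, 183, 218, 237, 240, 237, 231, 226, 228, 233, 238, 240, 236] [177, 185, 138, 122, 144, 179, 214, 233, 238, 235, 228, 222, 225, 230, 235, 238, 232]
side plainblk 248 264 0 [101, 98, 108, 126, 156, 181, 193, 199, 199, 197, 198, 204, 216, 228, 235, 240, 242] [98, 96, 107, 123, 153, 177, 188, 194, 195, 194, 193, 199, 212, 225, 231, 238, 240]
[ 633.7 -222.8   52. ]
[ 627.6 -272.6   52. ]
[ 586.8 -238.9   52. ]
```

Both bins' lips are where they started, and the block lies against the fence about 4 mm off its middle. Handing in.

```bash
python3 -c "
from cell import env
print(env.sign_off())"
```

```text
the job is handed in; nothing more can be done
None
```

The job is handed in, with no verdict returned: the V-block stands groove up against the fence, about 4 mm from its middle; the left bin is back home and released, the right bin is still shut with its plain block, and I kept clear of the jar, can and screwdriver but did not re-check their positions afterwards.

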